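Dip a sensor plug and hold it seated in a spring-return bayonet port

ROBOT

A 6-joint arm with a two-finger parallel gripper is mounted at the origin on a cart in front of the work surface, level with it; the furniture and walls round the work are solid. World frame = base frame: x ahead of the robot, y to its left, z up, the work surface at z = 0. Lengths are in mm, angles in degrees, forces in N, time in s.
With the tool pointing down it reaches from about 300 to 850 mm from the base axis. Payload 4.2 kg.
Tool frame: the origin (TCP) lies on the centre line of the jaws, within the pads' length; the fingertips stand env.nose_length ahead of it and the grasp point (between the pads) lies 2 mm behind it (env.nose_length is the distance from the TCP to the fingertips, in mm); z points along the fingers, y is the direction in which the jaws open and shut (so a half turn about z gives the same grasp; the last joint's range is limited). The gripper opens to 91 mm and grips with 3 to 60 N. Pads are 32 mm wide; open, the fingers measure 118 mm over their backs; the gripper's body (76 mm by 178 mm) begins 60 mm behind the grasp point.
Start: joints at [-70.989, 18.312, 89.639, -0, 72.044, -1.146], TCP at [198.143, -539.8, 197.676] pointing down, gripper open.
Joint ranges: [-177.97, 177.97], [-48.28, 115.42], [12.27, 149.76], [-77.06, 257.06], [2.81, 150.46], [-146.56, 146.56]. Speed limits (degrees/s): [147.25, 147.25, 180, 180, 180, 180].

INTERFACE

Orientations are given as [roll, pitch, yaw] about the fixed x, y, z axes, in that order (R = Rz(yaw) Ry(pitch) Rx(roll)).
In Python, from workcell import env gives the robot as it stands. The module is installed in compiled form; this text tells all that it offers.
- The arm moves only by the tool jog_arm, never from a script. Its argument "deltas" is a list that holds one entry, the list of rows, each a list of 5 numbers: the shift along the tool's x, y, z in m, then the turn about the tool's z in degrees, then the finger opening in m, from 0 to 0.0912. A call has 1 to 20 rows; each row is the pose to reach, as a shift and turn from the pose commanded when the call began, along the tool's axes at that moment; what a row does not reach only later rows make up. A row lasts 1/12 s, in which the tool goes at most 41.7 mm and 7.16 degrees, less where a joint would pass 70% of its speed; a pose out of reach is approached as far as the arm can. A call with a gripper value outside its range is refused whole. The fingers move at their own pace and stop on an object; "grip_force" is the grip in N (left out, the last holds). Time passes only in rows, so rows that repeat a pose let the fingers close. It gives the time, the measured TCP pose, the force and the opening at its end, in the units of the state.
- env.state(): the state, without advancing time (a new reading comes with each control period).
- env.grab_frame(name): name is "side" or "top"; returns the picture (420x560x3 uint8, red, green, blue); there is no depth.
- env.camera_params(name): a dict with "fx", "fy", "cx", "cy" (pixels), "k1" (the pictures are not rectified: a ray, as slopes to the right and down, at radius r is drawn at 1 + k1 r^2 times it, then the intrinsics apply), "xyz" and "orientation" of the camera in the world. Camera axes: x right, y down, z forward; pixel columns grow to the right and rows downward; lengths in mm; the calibration is good to about 2 mm. A picture is of the moment at which its call begins. camera_params takes no time and is no camera call.
- env.job_done(): hands the job in, once; it reports no verdict.
Trained networks look in the newest picture that a camera, given by its name, has taken for a name from the list of things; names that differ only in an ending like _2 or _b are one class to them, and where a whole thing is asked for, a point or a joint stands for the part that bears it (a point fixed in the world has none). Each returns a list of dicts, best first, with "conf" (0 to 1); they miss things now and then, are a little off and sometimes report something else, mostly with a low value. They report only what shows in the picture. A call takes as long as a camera call. They do not tell look-alikes from the thing itself.
- env.look_for(camera, label): "xyz" ([x, y, z] in mm, in world coordinates, good to about 4 mm: the middle of the surface that is visible of it).
The state is a dict: "time_s": time; "qpos": joint angles; "qvel": joint speeds; "effort": joint torques, N m; "ee_pos": TCP position; "ee_rot": TCP orientation; "force": force on the tool from outside, world axes, zero at the start; "torque": the same for the moment, N m; "gripper_width": finger opening in mm.
Only numpy, scipy, OpenCV 4.12 (cv2) and the standard library are available. Lean on these libraries where they do the work, as an engineer would, in place of code of your own. Each camera call takes 0.05 s, during which the arm holds its last target.

TASK

Take the sensor plug out of its rest block by the black paddle grip, dip its steel tip well down into the beaker and lift it out again, leaving the beaker standing where it is. Then fit the plug in the keyhole of the metal port: push it down against the spring and twist it clockwise (seen from above) a quarter turn to the stop. The port springs back when let go, so finish while still gripping the plug and holding it fully seated and turned.

Things in the scene. Friction and masses are not known exactly. Their poses are not given: they have to be found in the camera images.
- plug_grip (a point): Centre of the black paddle grip of the upright sensor plug (loose, 90 g, 123 mm tall), z up its axis. Paddle 36 mm along the plug's x, 20 mm thick along its y (grip across this), 40 mm tall, this point at its middle. Beneath it a round collar, 30 mm wide, 22 to 27 mm below this point, then a round body 22 mm across, ending 58 mm below. Alike after a half turn.
- plug_lugs (a point): Point on the plug's axis, 52 mm below plug_grip, at the middle of its two steel bayonet lugs: bars 8 mm thick and 12 mm tall with a rounded underside, on one line along the plug's x (same way as the paddle is wide), reaching 19 mm from the axis either side.
- plug_tip (a point): Lower end of the plug's steel tip (12 mm across, 42 mm long), on the axis, 100 mm below plug_grip.
- rest: White fixed rest block, 64 x 64 x 44 mm, origin at the middle of its underside. The plug stands in its 15 mm middle hole, tip inside, the shoulder of its body on the block's top. Lift the plug straight up 45 mm to clear it.
- beaker: Clear open beaker, loose, 72 mm wide, 90 mm tall, inside about 50 mm wide; origin at the middle of its underside. Dip the end of the tip about 40 mm below the rim near the middle, for about half a second.
- socket_mouth (a point): Centre of the keyhole in the grey metal cover on top of the port, a fixed metal box 84 mm square and 75 mm tall; this point is level with the cover's upper face. z up. The keyhole's two lug slots lie along this frame's x, 12 mm wide, reaching 21 mm from the centre; its middle is 27 mm across. Cover 8 mm thick. Set the plug's x along this x, either way round.
- socket_plunger (a joint): Travel of the port's sprung plunger, m: 0 free, 0.012 at its stop, 4 N rising to 10 N. The lugs meet it when plug_grip is 45 mm above socket_mouth; each mm lower presses it 1 mm. From 0.007 on the lugs are under the cover and the plug can be twisted: press to about 0.0105 (plug_grip 34.5 mm above socket_mouth) and twist there.
- socket_rotor (a joint): How far the rotor on the plunger is turned clockwise seen from above, rad: 0 free, 1.40 at its stop. The plug's lugs turn it with about 0.13 rad of play, so the stop comes at about 1.5 rad of plug turn. A spring turns it back (up to 0.11 N m).
Mind the look-alikes: they are no part of the job. There is more than one size of the part that bears plug_grip; the job needs the smaller. Leave any orange look-alike of the part that bears socket_mouth alone.

How it is judged:
By the outcome, as a careful person would: the job done as asked, in the order asked, and still so for the second after the job is handed in, while the arm keeps its last pose, push and grip.
It also fails if it takes over 51 s, if anything falls off the work surface, if the arm or the gripper's body presses on something with over 40 N, if the wrist force passes 120 N, or if a joint passes its speed limit or range.

## Working session

There is one attempt and no reset: what is moved stays moved. The work goes in short steps, Python scripts to look and compute and a tool call to move; the robot and the scene stay as the last step left them, time stands still between calls to the robot, and variables do not carry over. Pictures are saved under pics/ and viewed, and the job is handed in when it is done.

Besides the shell and the picture viewer there is one more tool, called after "Request:" in YAML: its name, and indented under it one key for each argument. jog_arm: Moves the arm, as the interface text tells. Its arguments: {"type":"object","properties":{"deltas":{"type":"array"},"grip_force":{"type":"number"}},"required":["deltas"]}

```bash
mkdir -p pics; python3 - <<'E'
from workcell import env
import cv2
print(env.state(), env.nose_length)
for c in ("side","top"):
    im=env.grab_frame(c); cv2.imwrite(f"pics/{c}0.png",im[:,:,::-1])
    print(c,env.camera_params(c))
    for l in ("plug_grip","rest","beaker","socket_mouth"):
        print(c,l,env.look_for(c,l))
E
```

```text
{'time_s': 0.0, 'qpos': array([-7.09909113e+01,  1.83513051e+01,  8.97073554e+01, -1.11292495e-03,
        7.20424273e+01, -1.14649324e+00]), 'qvel': array([ 0.02199844, -0.06880431,  0.0409179 ,  0.06129033, -0.07479179,
       -0.06143399]), 'effort': array([ 3.62387895e-03, -4.12453830e+01, -2.31973958e+01,  7.27937277e-02,
        4.54470597e-02, -1.46003422e-04]), 'ee_pos': array([ 197.94276295, -539.28479319,  196.81723351]), 'ee_rot': array([-1.79898911e+02, -9.64749360e-04,  2.01559252e+01]), 'force': array([ 0.63409371, -0.01941222, -0.21029868]), 'torque': array([-0.00264544, -0.02166421,  0.02814476]), 'gripper_width': 91.15321317128382} 17.0
side {'fx': 384.7077285301207, 'fy': 384.7077285301207, 'cx': 280.1683108643461, 'cy': 216.17800134673615, 'k1': -0.04826866217027328, 'xyz': array([ 63.21355046, 414.74351786, 771.83960742]), 'orientation': array([-138.51424114,    1.0163723 , -132.05156959])}
side plug_grip [{'xyz': [430.9, -87.8, 94.8], 'conf': 0.66}, {'xyz': [531.1, -119.0, 121.7], 'conf': 0.6}]
side rest [{'xyz': [425.1, -77.7, 44.5], 'conf': 0.95}]
side beaker [{'xyz': [549.4, 347.4, 56.5], 'conf': 0.65}]
side socket_mouth [{'xyz': [475.5, 163.5, 77.8], 'conf': 0.85}, {'xyz': [428.9, -257.6, 67.2], 'conf': 0.77}]
top {'fx': 484.95181202626003, 'fy': 484.95181202626003, 'cx': 282.70509914228427, 'cy': 218.37894047240343, 'k1': -0.12765466576001824, 'xyz': array([ 360.30294249,   45.40629788, 1251.79984439]), 'orientation': array([-171.86718658,   -0.29631633,  -88.60851733])}
top plug_grip [{'xyz': [535.9, -122.3, 153.2], 'conf': 0.92}, {'xyz': [437.6, -93.6, 120.9], 'conf': 0.62}, {'xyz': [434.3, -88.6, 44.7], 'conf': 0.61}]
top rest [{'xyz': [435.8, -85.4, 44.9], 'conf': 0.81}]
top beaker [{'xyz': [546.9, 360.5, 32.9], 'conf': 0.55}]
top socket_mouth [{'xyz': [445.7, -277.6, 73.4], 'conf': 0.85}, {'xyz': [484.3, 154.8, 71.6], 'conf': 0.8}]
```

View pics/side0.png

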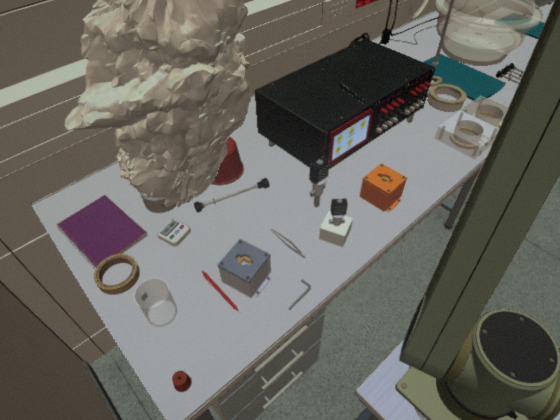

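View pics/top0.png

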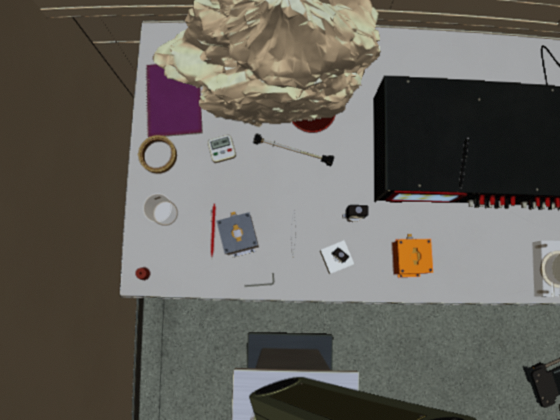

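```bash
python3 - <<'E'
import cv2, numpy as np
t=cv2.imread("pics/top0.png"); s=cv2.imread("pics/side0.png")
def c(im,x,y,w,h,k): return cv2.resize(im[y:y+h,x:x+w],None,fx=k,fy=k,interpolation=cv2.INTER_CUBIC)
a=np.vstack([np.hstack([c(t,310,195,66,50*66//66+16,6),c(t,205,200,66,66,6)])])
a=np.hstack([c(t,310,205,66,75,6),c(t,205,195,66,75,6)]);cv2.imwrite("pics/c1.png",a)
b=np.hstack([c(s,295,155,66,95,6),c(s,212,225,66,95,6)]);cv2.imwrite("pics/c2.png",b)
E
```

```text
(no output)
```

View pics/c1.png

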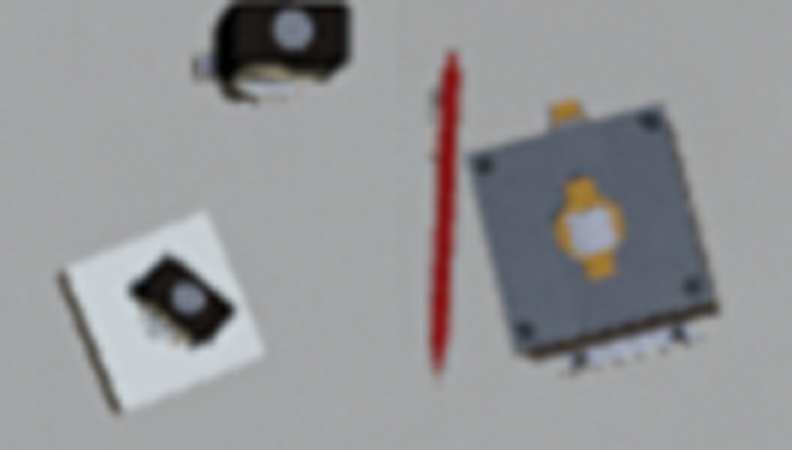

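View pics/c2.png

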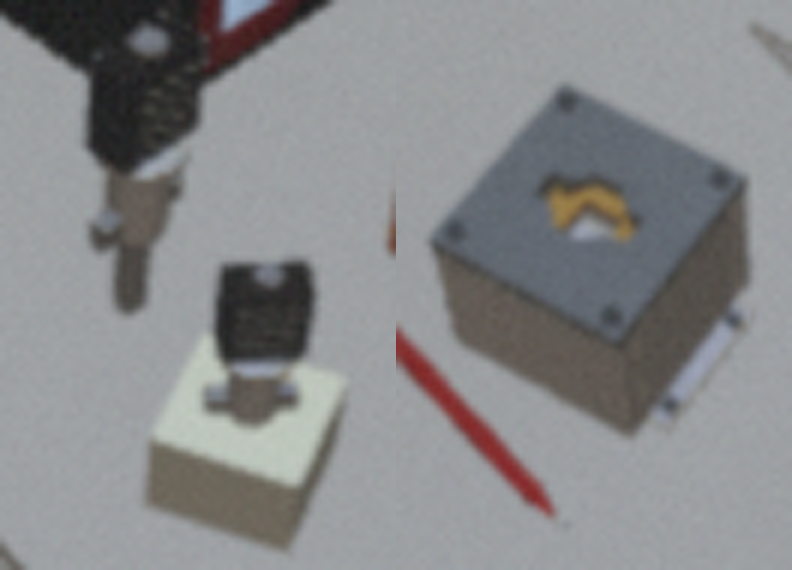

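```bash
cat > h.py <<'E'
from workcell import env
import cv2, numpy as np
from scipy.spatial.transform import Rotation as R
from scipy.optimize import least_squares
P={c:env.camera_params(c) for c in("side","top")}
def proj(c,X):
    p=P[c]; M=R.from_euler('xyz',p['orientation'],degrees=True).as_matrix()
    q=(np.atleast_2d(X)-p['xyz'])@M; s=q[:,:2]/q[:,2:]
    s=s*(1+p['k1']*(s**2).sum(1,keepdims=True))
    return s*[p['fx'],p['fy']]+[p['cx'],p['cy']]
def loc(x,y,yaw,pts):
    pts=np.atleast_2d(np.array(pts,float)); a=np.radians(yaw);c,s=np.cos(a),np.sin(a)
    return np.c_[x+c*pts[:,0]-s*pts[:,1],y+s*pts[:,0]+c*pts[:,1],pts[:,2]]
def fit(obs,x0):
    # obs: list (cam, pts, pix)
    f=lambda v:np.concatenate([(proj(c,loc(*v,p))-q).ravel() for c,p,q in obs])
    r=least_squares(f,x0,x_scale=[10,10,5]); return r.x, f(r.x).round(2)
E
cat > m.py <<'E'
from h import *
def cp(l,ox,oy,dx=0): return np.array([[ox+(u-dx+.5)/6-.5,oy+(v+.5)/6-.5] for u,v in l])
sq=lambda h,z:[[-h,-h,z],[h,-h,z],[h,h,z],[-h,h,z]]
from itertools import permutations
def run(name,top,side,pts,x0):
    # match by nearest order
    for w,obs in dict(top=[('top',top)],side=[('side',side)],both=[('top',top),('side',side)]).items():
        best=None
        for yaw in range(0,360,15):
            o=[]
            for c,q in obs:
                pr=proj(c,loc(*x0,yaw,pts)); pr=pr-pr.mean(0)+q.mean(0)
                from scipy.optimize import linear_sum_assignment as L
                i,j=L(((pr[:,None]-q[None])**2).sum(2)); o.append((c,pts,q[j]))
            r=fit(o,[*x0,yaw]); k=(r[1]**2).sum()
            if best is None or k<best[0]-1e-6: best=(k,r)
        print(name,w,best[1][0].round(2),best[1][1])
run('rest',cp([(62,272),(207,212),(264,352),(118,412)],310,205),cp([(213,335),(347,378),(295,487),(150,437)],295,155),sq(32,44),(436,-88))
run('port',cp([(470,155),(664,104),(716,305),(520,352)],205,195,396),cp([(565,88),(747,182),(625,343),(432,243)],212,225,396),sq(42,75),(480,158))
pad=[[-18,-10,122],[18,-10,122],[18,10,122],[-18,10,122]]
run('pad',cp([(168,253),(237,305),(205,347),(130,292)],310,205),cp([(224,264),(310,264),(314,290),(218,290)],295,155),pad,(436,-88))
for c,q in (('top',cp([(186,298)],310,205)),('side',cp([(268,275)],295,155))):
    r=least_squares(lambda v:(proj(c,[v[0],v[1],125])-q).ravel(),[436,-88]); print('disc',c,r.x)
for c,q in (('top',cp([(580,178),(600,277)],205,195,396)),):
  for a in q:
    r=least_squares(lambda v:(proj(c,[v[0],v[1],75])-a).ravel(),[480,158]); print('slot',c,r.x)
E
python3 m.py
```

```text
rest top [440.2  -93.74  23.14] [-0.16  0.42 -0.49  0.04  0.12 -0.49  0.53  0.04]
rest side [438.92 -94.97  21.23] [ 0.59  0.47 -0.83 -0.57 -0.07 -0.27  0.29  0.29]
rest both [439.54 -94.33  22.31] [-0.03  0.93 -0.02  0.41  0.45 -0.46  0.52  0.2   0.08  0.22 -1.49 -0.49
 -0.3  -0.02  0.24  0.19]
port top [490.54 153.41  16.03] [ 0.28 -0.46  0.54  0.03 -0.29  0.06 -0.52  0.36]
port side [487.84 154.87  16.67] [ 0.48 -0.65 -0.01 -0.09 -0.01  0.19 -0.43  0.46]
port both [489.31 154.06  16.36] [ 0.07 -0.08  0.14  0.45 -0.64  0.67 -0.68  0.93  0.35 -1.13  0.01 -0.67
 -0.13 -0.55 -0.72 -0.18]
pad top [440.13 -93.35  53.35] [ 0.02  0.39 -0.7  -0.39  0.47 -0.16  0.2   0.15]
pad side [439.95 -94.37  44.72] [ 0.24 -0.73 -0.8  -1.17  0.47  0.68  0.08  1.14]
pad both [439.97 -93.78  50.09] [ 0.11  0.96 -0.05 -0.5   0.74 -0.58 -0.08  0.41 -0.41 -1.12 -1.32 -0.53
  0.75  1.33  0.23  0.73]
disc top [440.39962934 -93.36852903]
disc side [438.43401529 -93.1577182 ]
slot top [511.14725567 159.23002994]
slot top [470.81998648 149.57577487]
```

```bash
cat > tri.py <<'E'
from h import *
def tri(t,s,x0): 
    r=least_squares(lambda v:np.concatenate([(proj('top',v)-t).ravel(),(proj('side',v)-s).ravel()]),x0); return r.x.round(1),r.fun.round(2)
E
python3 - <<'E'
from tri import *
print(tri([310+293/6-.4,205+30/6-.4],[295+148/6-.4,155+40/6-.4],[530,-120,150.]))
print(tri([310+186/6-.4,205+298/6-.4],[295+268/6-.4,155+275/6-.4],[440,-90,120.]))
# rows: side lugs of small plug
for y in (45,50,55): print(y,(proj('side',loc(439.7,-93.9,y,[[19,0,50],[-19,0,50]]))-[295,155])*6)
# beaker check
t=cv2.imread("pics/top0.png"); s=cv2.imread("pics/side0.png")
c=lambda im,x,y,w,h,k:cv2.resize(im[y:y+h,x:x+w],None,fx=k,fy=k,interpolation=cv2.INTER_CUBIC)
cv2.imwrite("pics/c3.png",np.hstack([c(t,130,180,66,66,6),c(s,122,268,66,66,6)]))
print(env.look_for("side","beaker"),env.look_for("top","beaker"))
E
```

```text
(array([ 541.2, -129.7,  158.3]), array([ 0.05,  0.06, -0.09, -0.01]))
(array([439.9, -94.1, 123.3]), array([ 0.18,  0.25, -0.3 , -0.03]))
45 [[200.49829334 394.89985349]
 [293.05320714 397.41043548]]
50 [[200.80050341 397.94793784]
 [292.64492163 394.3624543 ]]
55 [[201.45368509 400.98937761]
 [291.88886479 391.33508842]]
[{'xyz': [549.4, 347.4, 56.5], 'conf': 0.65}] [{'xyz': [546.9, 360.5, 32.9], 'conf': 0.55}]
```

View pics/c3.png

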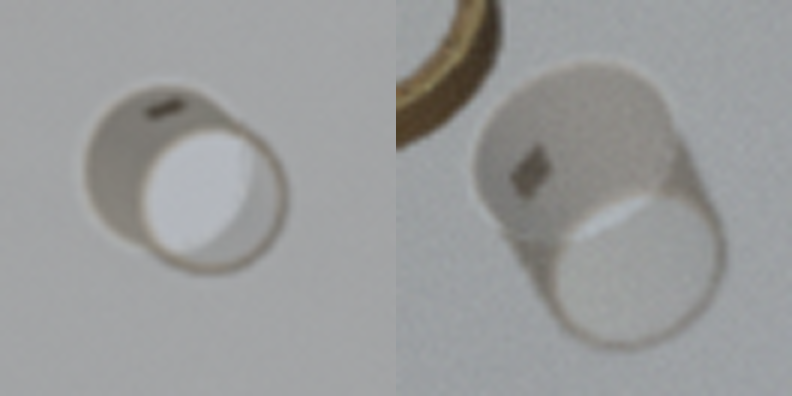

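```bash
python3 - <<'E'
from tri import *
a=np.linspace(0,2*np.pi,200)
def ctr(c,q,z):
    r=least_squares(lambda v:(proj(c,[v[0],v[1],z])-q).ravel(),[550,355]); return r.x
# predicted silhouettes extents for centre (x,y)
def ext(c,x,y,z,r=36): 
    p=proj(c,np.c_[x+r*np.cos(a),y+r*np.sin(a),0*a+z]); o=[130,180] if c=='top' else [122,268]
    p=(p-o)*6; return p.min(0).round(),p.max(0).round()
# observed: top rim xmin84 ymin84 ; top bottom circle xmax 289 ymax 273 ; side rim xmin 78 xmax 280 ymin 60 ; side base xmax 328 ymax 350
def f(v):
    t1,_=ext('top',*v,90);_,t2=ext('top',*v,0);s1,s1b=ext('side',*v,90);_,s2=ext('side',*v,0)
    return np.r_[t1-[84,84],t2-[289,273],s1-[78,60],s1b[0]-280,s2-[328,350]]
r=least_squares(f,[550,355],diff_step=1e-2);print(r.x,r.fun)
from scipy.optimize import minimize
m=minimize(lambda v:(f(v)**2).sum(),[550,355],method='Nelder-Mead');print(m.x,f(m.x))
E
```

```text
[546.11445367 350.70681352] [ -7.  -7.   7.   6. -10.  -8.   1.  10.   7.]
[546.29342243 351.01203727] [ -7.  -7.   7.   6. -11.  -8.   0.   9.   7.]
```

```bash
python3 - <<'E'
from tri import *
for q in ([250,118],[195,85],[160,45],[330,118]):
  for z in (0,200,400):
    r=least_squares(lambda v:(proj('top',[v[0],v[1],z])-q).ravel(),[550,355]); print(q,z,r.x.round())
for q in ([150,205],[80,125],[215,195],[245,100]):
  for z in (0,200,400):
    r=least_squares(lambda v:(proj('side',[v[0],v[1],z])-q).ravel(),[550,355]); print('s',q,z,r.x.round())
print(env.look_for('top','socket_mouth')[0]['conf'], env.state()['time_s'])
E
```

```text
[250, 118] 0 [811. 138.]
[250, 118] 200 [739. 123.]
[250, 118] 400 [667. 109.]
[195, 85] 0 [904. 294.]
[195, 85] 200 [817. 254.]
[195, 85] 400 [730. 214.]
[160, 45] 0 [1025.  401.]
[160, 45] 200 [918. 344.]
[160, 45] 400 [812. 288.]
[330, 118] 0 [817. -78.]
[330, 118] 200 [744. -58.]
[330, 118] 400 [671. -39.]
s [150, 205] 0 [858. 206.]
s [150, 205] 200 [652. 260.]
s [150, 205] 400 [446. 314.]
s [80, 125] 0 [1377.  196.]
s [80, 125] 200 [1036.  253.]
s [80, 125] 400 [696. 310.]
s [215, 195] 0 [765.  49.]
s [215, 195] 200 [583. 144.]
s [215, 195] 400 [401. 239.]
s [245, 100] 0 [1093. -321.]
s [245, 100] 200 [ 826. -130.]
s [245, 100] 400 [559.  60.]
0.85 0.65
```

```bash
cat > d.py <<'E'
import sys,numpy as np
# usage d.py cx cy cz cyaw  tx ty tz tyaw -> tool deltas in m, deg
c=np.array(sys.argv[1:5],float);t=np.array(sys.argv[5:9],float)
a=np.radians(c[3]);d=t-c
print(round((np.cos(a)*d[0]+np.sin(a)*d[1])/1e3,4),round((np.sin(a)*d[0]-np.cos(a)*d[1])/1e3,4),round(-d[2]/1e3,4),round(-d[3],2))
E
python3 d.py 198.143 -539.8 197.676 20.156 439.7 -94 197.676 51
python3 d.py 439.7 -94 197.676 51 439.7 -94 108 51
```

```text
0.3804 -0.3353 -0.0 -30.84
0.0 0.0 0.0897 -0.0
```

Request:
jog_arm:
  deltas:
    - [[0.3804, -0.3353, 0, -30.84, 0.06], [0.3804, -0.3353, 0, -30.84, 0.06], [0.3804, -0.3353, 0, -30.84, 0.06], [0.3804, -0.3353, 0, -30.84, 0.06], [0.3804, -0.3353, 0, -30.84, 0.06], [0.3804, -0.3353, 0, -30.84, 0.06], [0.3804, -0.3353, 0, -30.84, 0.06], [0.3804, -0.3353, 0, -30.84, 0.06], [0.3804, -0.3353, 0, -30.84, 0.06], [0.3804, -0.3353, 0, -30.84, 0.06], [0.3804, -0.3353, 0, -30.84, 0.06], [0.3804, -0.3353, 0, -30.84, 0.06], [0.3804, -0.3353, 0, -30.84, 0.06], [0.3804, -0.3353, 0, -30.84, 0.06], [0.3804, -0.3353, 0, -30.84, 0.06], [0.3804, -0.3353, 0, -30.84, 0.06], [0.3804, -0.3353, 0, -30.84, 0.06], [0.3804, -0.3353, 0, -30.84, 0.06]]

```text
time_s: 2.15
ee_pos: [439.2, -95.2, 197.7]
ee_rot: [180.0, 0.0, 50.9]
force: [0.3, 0.4, -0.4]
gripper_width: 59.6
```

```bash
python3 - <<'E'
from h import *
print(env.state()['ee_pos'],env.state()['ee_rot'])
t=env.grab_frame("top")[:,:,::-1]; s=env.grab_frame("side")[:,:,::-1]
c=lambda im,x,y,w,h,k:cv2.resize(im[y:y+h,x:x+w],None,fx=k,fy=k,interpolation=cv2.INTER_CUBIC)
cv2.imwrite("pics/c4.png",np.hstack([c(t,280,190,120,120,3.3),c(s,265,110,120,120,3.3)]))
E
```

```text
[439.15772851 -95.24401416 197.68866401] [1.79991429e+02 1.57031146e-02 5.08563516e+01]
```

View pics/c4.png

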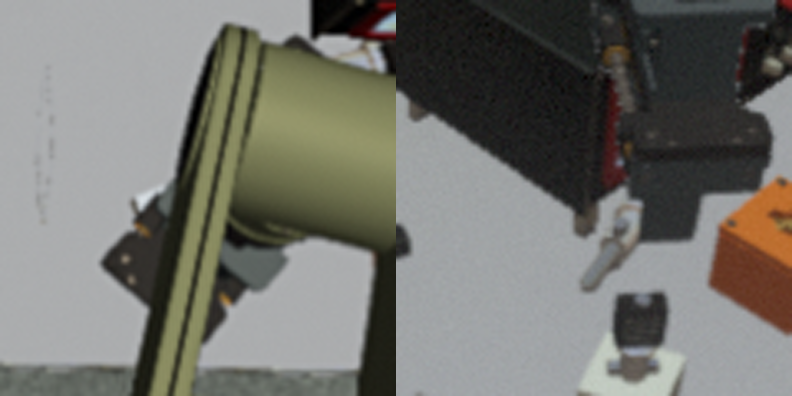

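```bash
python3 - <<'E'
from h import *
s=env.grab_frame("side")[:,:,::-1]
c=lambda im,x,y,w,h,k:cv2.resize(im[y:y+h,x:x+w],None,fx=k,fy=k,interpolation=cv2.INTER_CUBIC)
cv2.imwrite("pics/c5.png",c(s,200,100,200,150,4))
print(env.look_for('side','plug_grip'))
# where fingertips should project
for y in (-30,0,30): print(proj('side',loc(439.2,-95.2,50.9,[[0,y,180.7]])))
E
```

```text
[{'xyz': [547.2, -199.1, 35.9], 'conf': 0.68}, {'xyz': [431.3, -89.5, 96.6], 'conf': 0.63}]
[[339.93772828 173.29082171]]
[[342.03592545 182.39085323]]
[[344.23099833 191.92959559]]
```

View pics/c5.png

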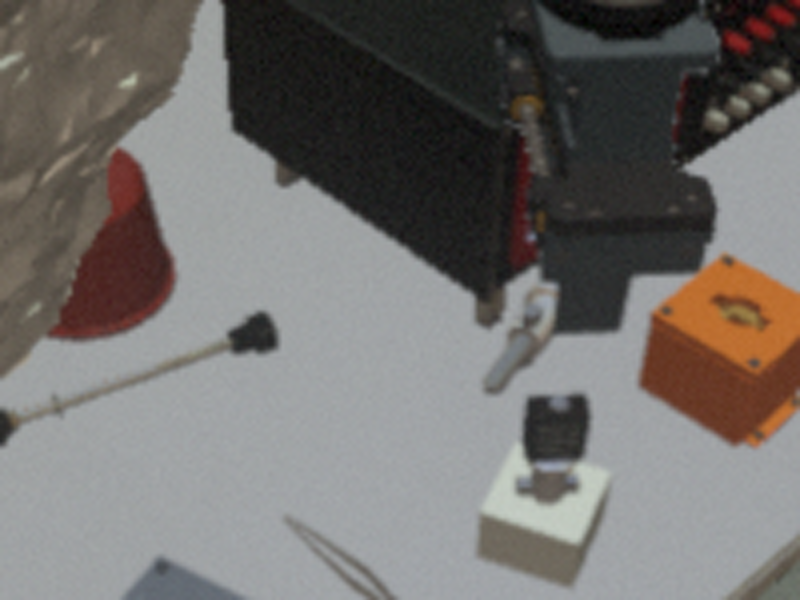

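```bash
python3 - <<'E'
from tri import *
# instrument near-left vertical edge: side bottom foot px, top corner px; top view corner (375,200)
for q,z in (([322,178],0),([325,172],15),([316,195],8)):
    r=least_squares(lambda v:(proj('side',[v[0],v[1],z])-q).ravel(),[550,-100]); print(q,z,r.x.round())
for z in (100,130,160,200): 
    r=least_squares(lambda v:(proj('top',[v[0],v[1],z])-[375,199]).ravel(),[550,-100]); print(z,r.x.round(),proj('side',[*r.x,z]))
E
```

```text
[322, 178] 0 [ 607. -222.]
[325, 172] 15 [ 608. -235.]
[316, 195] 8 [ 564. -153.]
100 [ 578. -179.] [[320.95600404 163.14027439]]
130 [ 572. -174.] [[321.67261713 156.32784593]]
160 [ 567. -168.] [[322.42882271 149.12771786]]
200 [ 559. -160.] [[323.50440382 138.8664747 ]]
```

Request:
jog_arm:
  deltas:
    - [[0, 0, 0.02, 0, 0.06], [0, 0, 0.04, 0, 0.06], [0, 0, 0.05, 0, 0.06], [0, 0, 0.055, 0, 0.06], [0, 0, 0.055, 0, 0.06]]

```text
time_s: 2.77
ee_pos: [439.0, -94.0, 141.7]
ee_rot: [-179.9, 0.1, 51.0]
force: [0.2, 0.4, -0.0]
gripper_width: 60.2
```

```bash
python3 - <<'E'
from h import *
s=env.grab_frame("side")[:,:,::-1]
print(env.state()['ee_pos'],env.state()['ee_rot'],env.state()['force'])
c=lambda im,x,y,w,h,k:cv2.resize(im[y:y+h,x:x+w],None,fx=k,fy=k,interpolation=cv2.INTER_CUBIC)
cv2.imwrite("pics/c6.png",c(s,270,130,130,110,6))
E
```

```text
[439.67549895 -94.09669554 142.59809768] [-1.79982399e+02  1.45659876e-02  5.09833205e+01] [ 1.13844859 -1.27896091 -0.64795994]
```

View pics/c6.png

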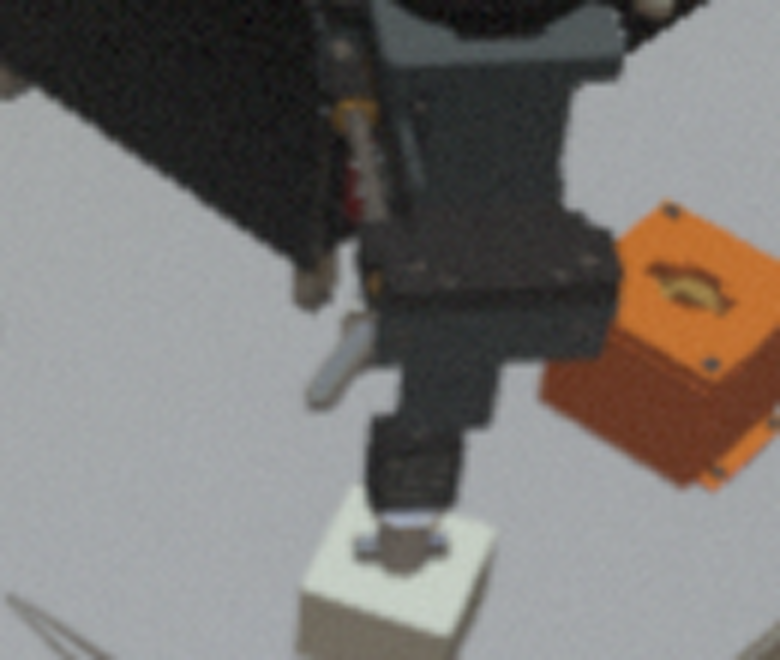

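```bash
python3 - <<'E'
from h import *
print((proj('side',loc(439.7,-94,51,[[-16,44,125.6],[16,44,125.6],[-16,30,125.6],[16,30,125.6]]))-[270,130])*6)
print((proj('side',loc(439.7,-94,51,[[-18,10,122],[18,10,122]]))-[270,130])*6)
E
```

```text
[[475.162391   500.85927263]
 [390.44634183 505.24584596]
 [468.8160234  473.42993637]
 [384.98635194 477.7325686 ]]
[[464.07026611 441.40140064]
 [371.4316903  446.10803129]]
```

```bash
python3 - <<'E'
from h import *
im=cv2.imread("pics/c6.png")
def box(x0,x1,y0,y1,z0,z1,col):
    p=[[x,y,z] for x in(x0,x1) for y in(y0,y1) for z in(z0,z1)]
    q=((proj('side',loc(439.7,-94,51,p))-[270,130]+.5)*6-.5).astype(int)
    for i in range(8):
        for j in range(i):
            if bin(i^j).count('1')==1: cv2.line(im,tuple(map(int,q[i])),tuple(map(int,q[j])),col,1)
z=142.6
box(-38,38,-89,89,z+62,z+120,(0,255,0))
for s in(1,-1): box(-16,16,s*30,s*44,z-17,z+62,(0,0,255))
box(-18,18,-10,10,82,122,(255,255,0))
cv2.imwrite("pics/c7.png",im)
E
```

```text
(no output)
```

View pics/c7.png

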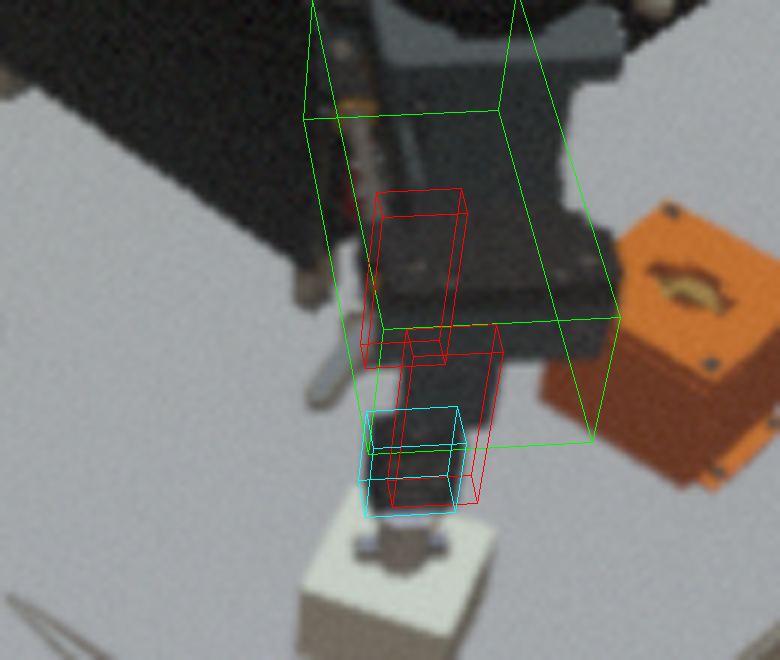

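```bash
python3 - <<'E'
from h import *
t=env.grab_frame("top")[:,:,::-1].copy(); s=env.grab_frame("side")[:,:,::-1].copy()
st=env.state(); print(st['ee_pos'],st['qpos'])
def box(im,c,o,k,x0,x1,y0,y1,z0,z1,col):
    p=[[x,y,z] for x in(x0,x1) for y in(y0,y1) for z in(z0,z1)]
    q=((proj(c,loc(439.7,-94,51,p))-o+.5)*k-.5).astype(int)
    for i in range(8):
        for j in range(i):
            if bin(i^j).count('1')==1: cv2.line(im,tuple(map(int,q[i])),tuple(map(int,q[j])),col,1)
z=142.6
O=[]
for im,c,o,k in ((t,'top',[270,170],4),(s,'side',[270,110],4)):
    im=cv2.resize(im[o[1]:o[1]+140,o[0]:o[0]+100],None,fx=k,fy=k,interpolation=cv2.INTER_CUBIC)
    a=im.copy()
    for dz,col in((0,(0,255,0)),(28,(255,0,255))):
        box(a,c,o,k,-38,38,-89,89,z+62+dz,z+120+dz,col)
    O.append(a)
cv2.imwrite("pics/c8.png",np.hstack(O))
E
```

```text
[440.41130016 -94.19411618 143.43632078] [-1.35325414e+01  9.69994437e+00  1.09958428e+02 -4.47032553e-03
  6.02416277e+01  2.54812950e+01]
```

View pics/c8.png

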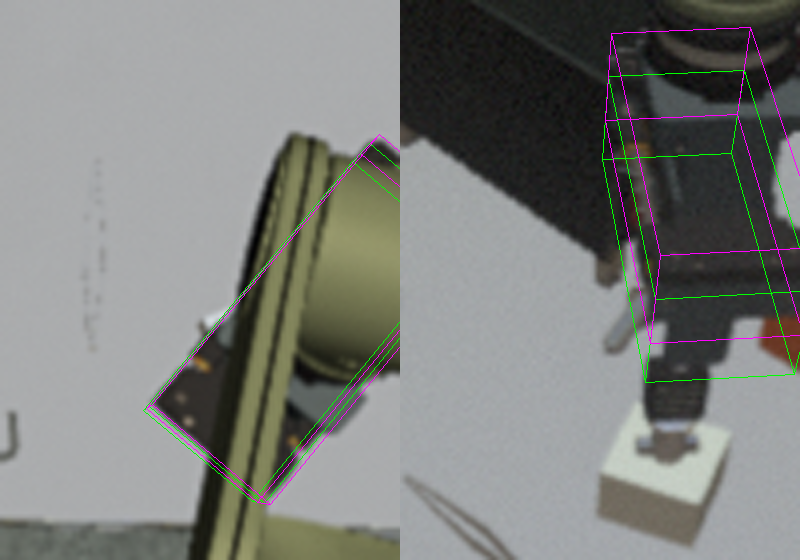

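```bash
python3 - <<'E'
from h import *
s=env.grab_frame("side")[:,:,::-1]
a=s[150:240,310:400].astype(float)
a=np.clip(255*(a/255)**0.45,0,255).astype(np.uint8)
cv2.imwrite("pics/c9.png",cv2.resize(a,None,fx=6.5,fy=6.5,interpolation=cv2.INTER_CUBIC))
E
```

```text
(no output)
```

View pics/c9.png

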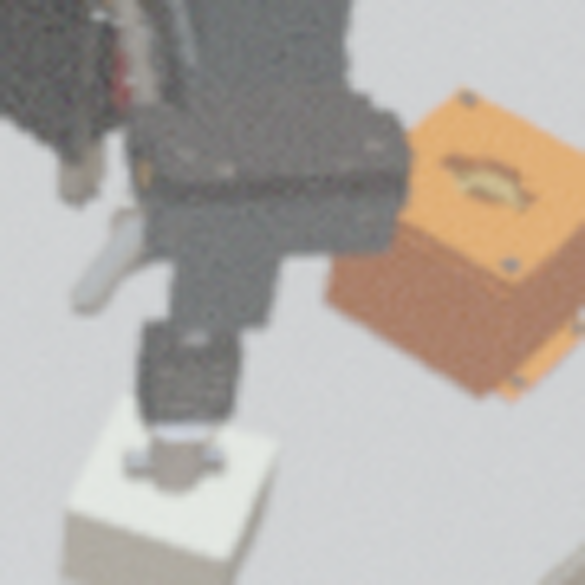

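Request:
jog_arm:
  deltas:
    - [[0, 0, 0.015, 0, 0.06], [0, 0, 0.03, 0, 0.06], [0, 0, 0.0345, 0, 0.06], [0, 0, 0.0345, 0, 0.06], [0, 0, 0.0345, 0, 0.06], [0, 0, 0.0345, 0, 0.06]]

```text
time_s: 3.47
ee_pos: [440.5, -94.2, 109.1]
ee_rot: [179.9, -0.0, 51.0]
force: [0.0, -0.1, 0.1]
gripper_width: 59.9
```

```bash
cat > v.py <<'E'
from h import *
import sys
def view(name,c,x,y,w,h,k,g=0.45):
    a=env.grab_frame(c)[:,:,::-1][y:y+h,x:x+w].astype(float)
    a=np.clip(255*(a/255)**g,0,255).astype(np.uint8)
    cv2.imwrite(name,cv2.resize(a,None,fx=k,fy=k,interpolation=cv2.INTER_CUBIC))
if __name__=="__main__":
    view(sys.argv[1],sys.argv[2],*map(int,sys.argv[3:7]),float(sys.argv[7]))
    s=env.state(); print(s['time_s'],s['ee_pos'],s['ee_rot'],s['force'],s['gripper_width'])
E
python3 v.py pics/c10.png side 310 150 90 90 6.5
```

```text
3.5167 [440.47223646 -94.13161502 109.0811102 ] [ 1.79893492e+02 -4.63748875e-02  5.10003650e+01] [ 0.72383036  0.15003143 -0.40922259] 60.133945284069796
```

View pics/c10.png

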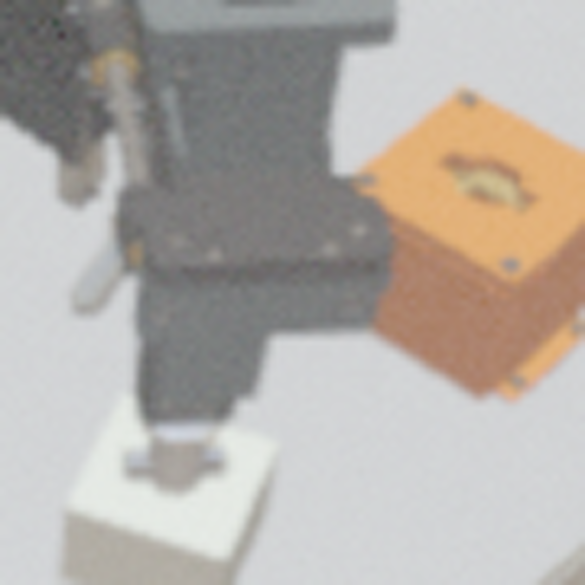

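Request:
jog_arm:
  deltas:
    - [[0, 0, 0, 0, 0.04], [0, 0, 0, 0, 0.025], [0, 0, 0, 0, 0.015], [0, 0, 0, 0, 0.015], [0, 0, 0, 0, 0.015], [0, 0, 0, 0, 0.015], [0, 0, 0, 0, 0.015]]
  grip_force: 15

```text
time_s: 4.1
ee_pos: [439.7, -94.0, 108.1]
ee_rot: [180.0, 0.0, 51.0]
force: [0.8, -0.4, -0.9]
gripper_width: 16.6
```

```bash
python3 v.py pics/c11.png side 310 150 90 90 6.5
```

```text
4.15 [439.73307073 -93.95903061 108.15071881] [1.79994562e+02 3.64231202e-04 5.09942612e+01] [ 0.41755977  0.44203166 -0.25379284] 15.307478146500925
```

View pics/c11.png

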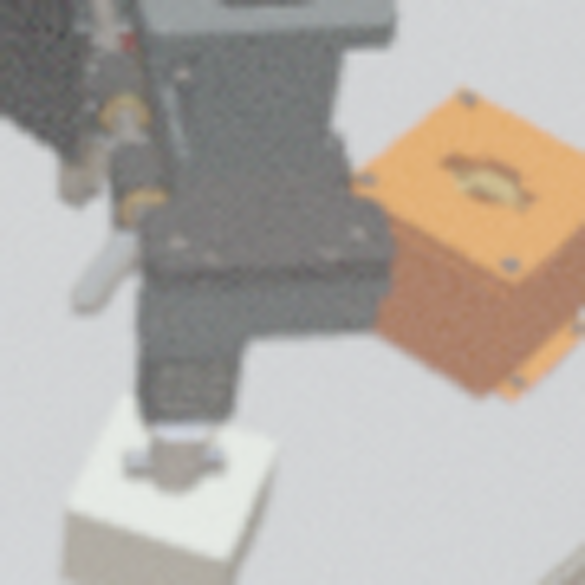

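```bash
python3 - <<'E'
from h import *
from scipy.optimize import brentq
for v,y in ((43.5,211),(30,211),(21,205.4),(7.5,205.4)):
    print(v,y,brentq(lambda z:proj('side',loc(439.7,-94,51,[[0,v,z]]))[0,1]-y,0,300))
# body near bottom edge: crop y=330 -> 
print(brentq(lambda z:proj('side',loc(439.7,-94,51,[[-30,89,z]]))[0,1]-(150+332/6.5),0,400))
E
```

```text
43.5 211 134.55626866479037
30 211 119.728365672207
21 205.4 128.85155324568362
7.5 205.4 114.45010763621737
211.87971914578978
```

Request:
jog_arm:
  deltas:
    - [[0, 0, 0, 0, 0.06], [0, 0, 0, 0, 0.06], [0, 0, 0, 0, 0.06], [0, 0, 0, 0, 0.06], [0, 0, 0, 0, 0.06], [0, 0, 0.005, 0, 0.06], [0, 0, 0.01, 0, 0.06], [0, 0, 0.015, 0, 0.06], [0, 0, 0.02, 0, 0.06], [0, 0, 0.02, 0, 0.06], [0, 0, 0.02, 0, 0.06]]

```text
time_s: 5.07
ee_pos: [439.4, -93.9, 87.6]
ee_rot: [-179.9, 0.0, 51.0]
force: [-0.4, -0.3, 0.4]
gripper_width: 59.7
```

```bash
python3 v.py pics/c12.png side 310 150 90 90 6.5
```

```text
5.1167 [439.65360996 -93.95815676  87.95290913] [-1.79983766e+02  1.47476102e-02  5.09999120e+01] [ 0.78734886 -0.09900533 -0.25671297] 59.675492437462836
```

View pics/c12.png

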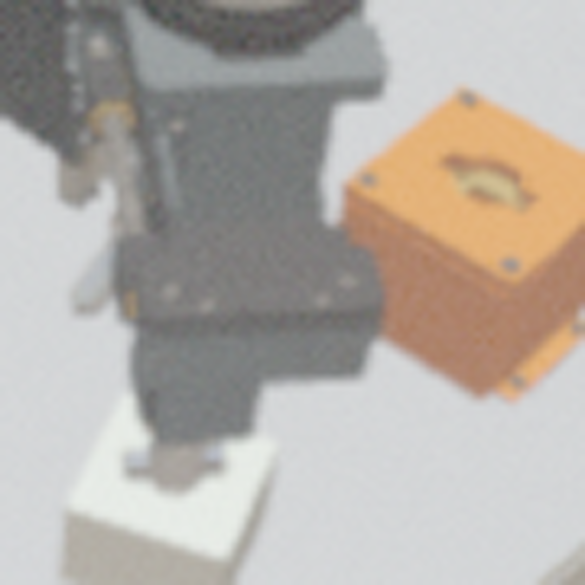

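Request:
jog_arm:
  deltas:
    - [[0, 0, 0.005, 0, 0.06], [0, 0, 0.01, 0, 0.06], [0, 0, 0.015, 0, 0.06], [0, 0, 0.02, 0, 0.06], [0, 0, 0.02, 0, 0.06], [0, 0, 0.02, 0, 0.06]]

```text
time_s: 5.62
ee_pos: [439.4, -93.9, 67.7]
ee_rot: [-179.9, 0.0, 51.0]
force: [-0.3, -0.5, -0.9]
gripper_width: 60.0
```

```bash
python3 v.py pics/c13.png side 310 150 90 90 6.5
```

```text
5.6667 [439.67126211 -93.97092211  67.97714283] [-1.79986410e+02  1.07605457e-02  5.09952047e+01] [-0.10795093 -0.39888829  1.24266796] 59.78316356813926
```

View pics/c13.png

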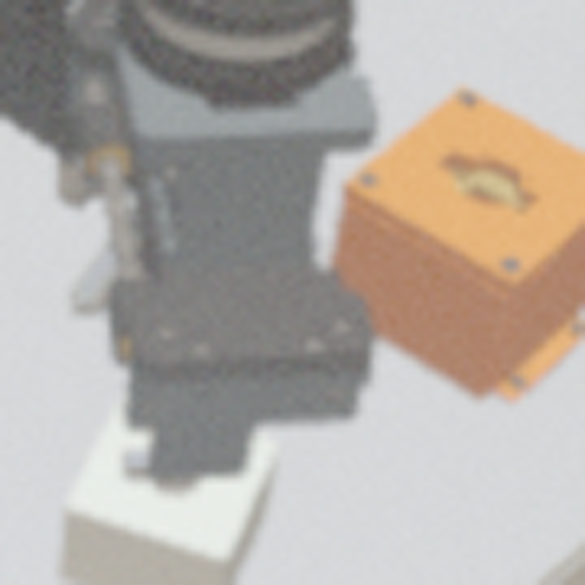

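```bash
python3 - <<'E'
from h import *
print((proj('side',loc(439.7,-94,51,[[x,v,z] for z in(90,94,98) for v in (30,43.5) for x in(-16,16)]))-[310,150])*6.5)
E
```

```text
[[236.59149702 449.66532039]
 [148.43953677 454.27699783]
 [242.89597155 478.12047116]
 [153.87447288 482.81616701]
 [237.8284542  442.35897308]
 [149.38471763 446.97646518]
 [244.16788379 470.83692074]
 [154.84855519 475.53883306]
 [239.07330931 435.00377087]
 [150.33593852 439.62701834]
 [245.44801719 463.5041088 ]
 [155.82893984 468.21217951]]
```

Request:
jog_arm:
  deltas:
    - [[0, 0, 0.005, 0, 0.06], [0, 0, 0.005, 0, 0.06], [0, 0, 0.005, 0, 0.03], [0, 0, 0.005, 0, 0.015], [0, 0, 0.005, 0, 0.01], [0, 0, 0.005, 0, 0.01], [0, 0, 0.005, 0, 0.01], [0, 0, 0.005, 0, 0.01], [0, 0, 0.005, 0, 0.01]]
  grip_force: 40

```text
time_s: 6.42
ee_pos: [440.3, -94.0, 64.6]
ee_rot: [179.9, -0.0, 51.0]
force: [-2.1, 0.7, 11.9]
gripper_width: 19.5
```

```bash
python3 v.py pics/c14.png side 310 150 90 90 6.5
```

```text
6.4667 [440.33928164 -94.04102274  64.59595205] [ 1.79917091e+02 -4.70496046e-02  5.09842114e+01] [-1.86692102 -0.37547863 10.27707624] 20.125573118670307
```

View pics/c14.png

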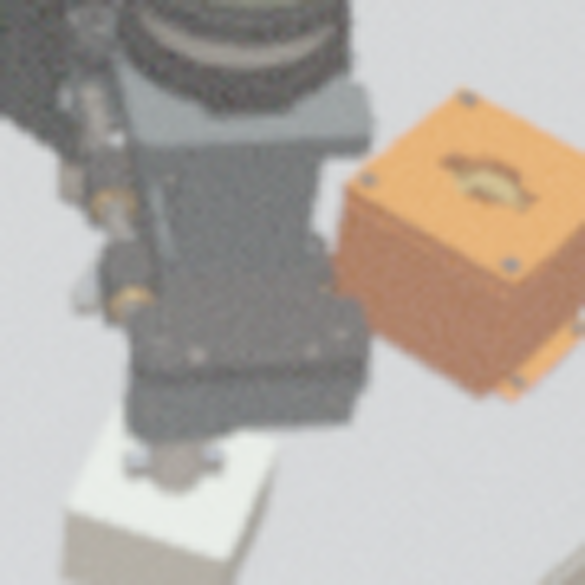

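Request:
jog_arm:
  deltas:
    - [[0, 0, -0.005, 0, 0.01], [0, 0, -0.015, 0, 0.01], [0, 0, -0.03, 0, 0.01], [0, 0, -0.045, 0, 0.01], [0, 0, -0.06, 0, 0.01], [0, 0, -0.075, 0, 0.01], [0, 0, -0.09, 0, 0.01], [0, 0, -0.1, 0, 0.01], [0, 0, -0.11, 0, 0.01], [0, 0, -0.11, 0, 0.01], [0, 0, -0.11, 0, 0.01]]

```text
time_s: 7.38
ee_pos: [439.7, -94.0, 173.2]
ee_rot: [180.0, -0.0, 51.0]
force: [0.3, 0.7, -0.6]
gripper_width: 20.0
```

```bash
python3 v.py pics/c15.png side 290 130 90 90 6.5;python3 v.py pics/c16.png top 0 0 560 420 1.4
```

```text
7.4333 [439.28151205 -93.85782758 172.66500576] [-1.79962428e+02  2.42561638e-02  5.09974264e+01] [ 1.12560752  0.79221101 -0.72107776] 19.85052540981217
7.4833 [439.06680712 -93.80621159 172.36115536] [-1.79920535e+02  4.25957758e-02  5.09979131e+01] [-0.51471619 -1.36027612 -1.18975605] 20.003102788514934
```

View pics/c15.png

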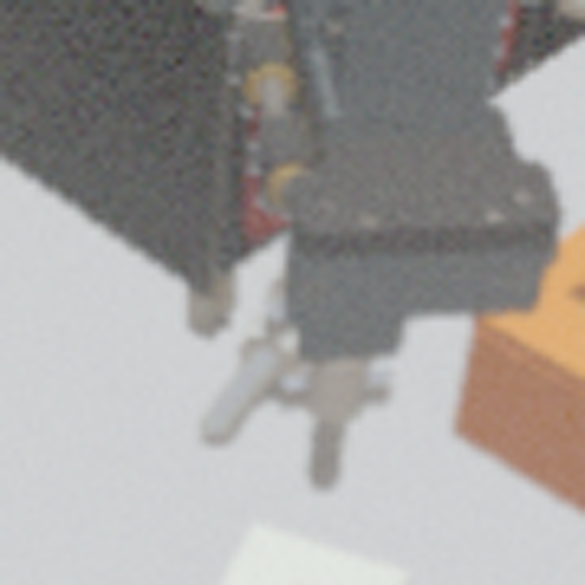

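View pics/c16.png

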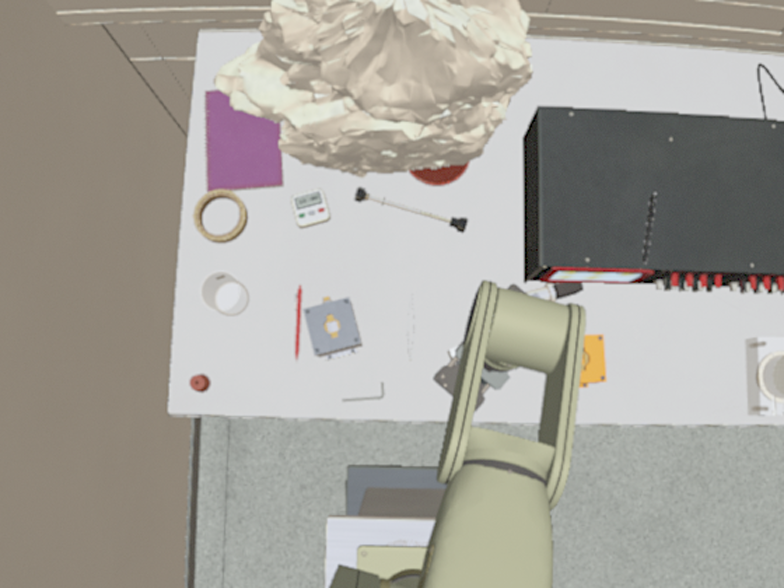

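```bash
python3 - <<'E'
from h import *
print(proj('side',[[439.5,-94,z] for z in (106,110,114)]))
E
python3 d.py 439.7 -94 173 51 493 128 205 121; python3 d.py 493 128 205 121 546.3 351 205 196
```

```text
[[338.37507303 205.5751994 ]
 [338.53680641 204.41518706]
 [338.69955642 203.24751378]]
0.2061 -0.0983 -0.032 -70.0
0.1637 0.1605 -0.0 -75.0
```

Request:
jog_arm:
  deltas:
    - [[0.01, -0.005, -0.01, -4, 0.01], [0.03, -0.015, -0.025, -10, 0.01], [0.055, -0.026, -0.032, -17, 0.01], [0.08, -0.038, -0.032, -24, 0.01], [0.105, -0.05, -0.032, -31, 0.01], [0.13, -0.062, -0.032, -38, 0.01], [0.155, -0.074, -0.032, -45, 0.01], [0.175, -0.084, -0.032, -52, 0.01], [0.19, -0.091, -0.032, -59, 0.01], [0.2, -0.096, -0.032, -66, 0.01], [0.2061, -0.0983, -0.032, -70, 0.01], [0.2061, -0.0983, -0.032, -70, 0.01]]

```text
time_s: 8.48
ee_pos: [492.8, 129.2, 203.9]
ee_rot: [-179.9, -0.1, 121.2]
force: [-0.9, -0.3, -0.9]
gripper_width: 19.6
```

Request:
jog_arm:
  deltas:
    - [[0.008, 0.008, 0, -4, 0.01], [0.025, 0.025, 0, -10, 0.01], [0.045, 0.044, 0, -17, 0.01], [0.065, 0.064, 0, -24, 0.01], [0.085, 0.083, 0, -31, 0.01], [0.105, 0.103, 0, -38, 0.01], [0.125, 0.123, 0, -45, 0.01], [0.142, 0.14, 0, -52, 0.01], [0.154, 0.151, 0, -59, 0.01], [0.16, 0.157, 0, -66, 0.01], [0.1637, 0.1605, 0, -73, 0.01], [0.1637, 0.1605, 0, -75, 0.01], [0.1637, 0.1605, 0, -75, 0.01]]

```text
time_s: 9.57
ee_pos: [546.1, 350.6, 203.9]
ee_rot: [-179.9, -0.1, -164.1]
force: [-0.6, -1.3, -1.6]
gripper_width: 19.9
```

```bash
python3 v.py pics/c17.png side 90 210 140 130 5;python3 v.py pics/c18.png top 120 150 140 130 5
```

```text
9.6167 [546.11556876 350.3994448  204.1139709 ] [-1.79950892e+02 -1.03978759e-01 -1.64160478e+02] [ 0.13112434 -0.49426618 -0.54651462] 19.838625464748137
9.6667 [546.14991376 350.34425047 204.34009329] [-1.79959413e+02 -8.41995361e-02 -1.64161113e+02] [-0.39743901  0.05029604 -0.58410925] 19.915405066223343
```

View pics/c17.png

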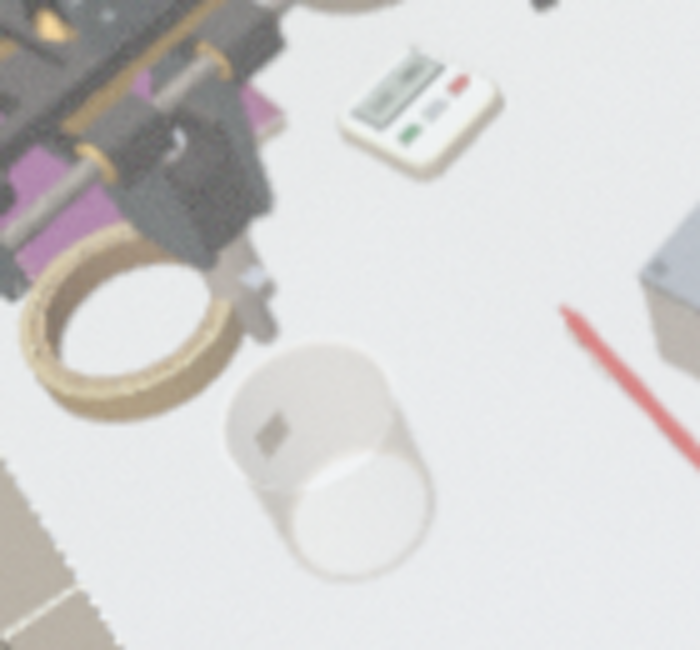

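View pics/c18.png

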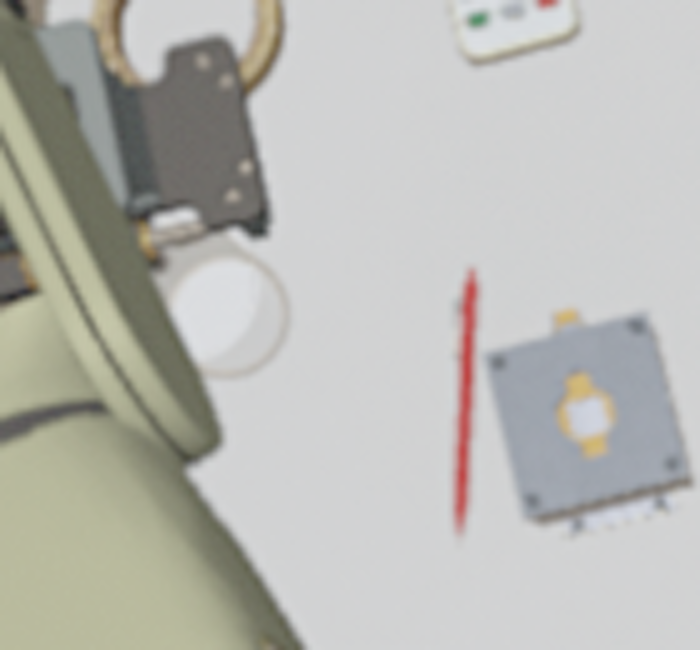

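```bash
python3 - <<'E'
from h import *
print((proj('side',[[546.3,351,z] for z in (130,138,146,90,48)])-[90,210])*5)
E
```

```text
[[276.99429072 355.72069973]
 [271.2130968  344.74054753]
 [265.34108285 333.58114706]
 [304.60666911 408.07384309]
 [331.46112027 458.8467267 ]]
```

Request:
jog_arm:
  deltas:
    - [[0, 0, 0.008, 0, 0.01], [0, 0, 0.022, 0, 0.01], [0, 0, 0.04, 0, 0.01], [0, 0, 0.058, 0, 0.01], [0, 0, 0.074, 0, 0.01], [0, 0, 0.086, 0, 0.01], [0, 0, 0.094, 0, 0.01], [0, 0, 0.096, 0, 0.01], [0, 0, 0.096, 0, 0.01]]

```text
time_s: 10.42
ee_pos: [546.1, 350.6, 108.5]
ee_rot: [-180.0, -0.1, -164.0]
force: [-0.5, -0.5, -0.4]
gripper_width: 19.9
```

```bash
python3 v.py pics/c19.png side 90 210 140 130 5
```

```text
10.4667 [546.52330489 351.02367475 109.34639333] [ 1.79999000e+02  2.45599253e-02 -1.64035807e+02] [ 0.56292993 -0.31363922 -0.33403533] 20.14606808064229
```

View pics/c19.png

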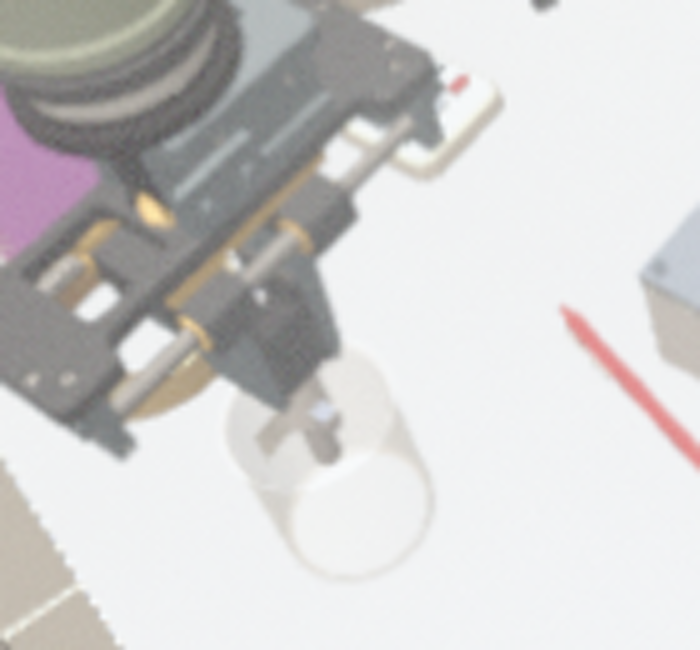

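Request:
jog_arm:
  deltas:
    - [[0, 0, 0, 0, 0.01], [0, 0, 0, 0, 0.01], [0, 0, 0, 0, 0.01], [0, 0, 0, 0, 0.01], [0, 0, 0, 0, 0.01], [0, 0, 0, 0, 0.01], [0, 0, 0, 0, 0.01], [0, 0, -0.008, 0, 0.01], [0, 0, -0.022, 0, 0.01], [0, 0, -0.04, 0, 0.01], [0, 0, -0.058, 0, 0.01], [0, 0, -0.074, 0, 0.01], [0, 0, -0.086, 0, 0.01], [0, 0, -0.094, 0, 0.01], [0, 0, -0.096, 0, 0.01], [0, 0, -0.096, 0, 0.01]]

```text
time_s: 11.8
ee_pos: [546.5, 351.1, 205.8]
ee_rot: [180.0, 0.1, -164.0]
force: [0.3, -0.3, -1.1]
gripper_width: 19.5
```

```bash
python3 v.py pics/c20.png side 90 210 140 130 5; python3 d.py 546.3 351 205 196 489.6 154 205 196.3
```

```text
11.85 [546.12377665 350.90355434 204.79803012] [-1.79984472e+02 -3.10313193e-02 -1.64006918e+02] [-0.04591668 -1.43230523 -0.85995241] 19.6353337746312
0.1088 -0.1737 -0.0 -0.3
```

View pics/c20.png

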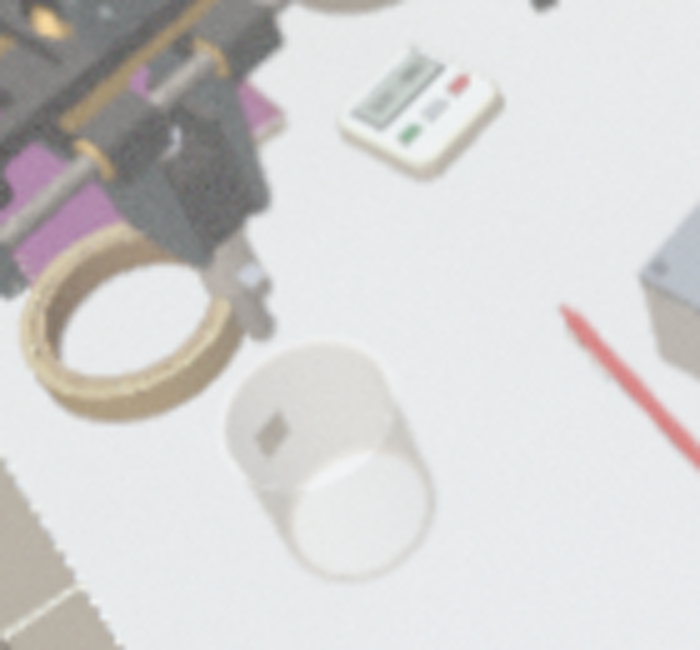

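Request:
jog_arm:
  deltas:
    - [[0.008, -0.012, 0, 0, 0.01], [0.022, -0.035, 0, 0, 0.01], [0.04, -0.064, 0, 0, 0.01], [0.06, -0.096, 0, 0, 0.01], [0.08, -0.128, 0, 0, 0.01], [0.095, -0.152, 0, 0, 0.01], [0.104, -0.166, 0.01, 0, 0.01], [0.1088, -0.1737, 0.025, -0.3, 0.01], [0.1088, -0.1737, 0.04, -0.3, 0.01], [0.1088, -0.1737, 0.05, -0.3, 0.01], [0.1088, -0.1737, 0.055, -0.3, 0.01], [0.1088, -0.1737, 0.055, -0.3, 0.01], [0.1088, -0.1737, 0.055, -0.3, 0.01], [0.1088, -0.1737, 0.055, -0.3, 0.01]]

```text
time_s: 13.02
ee_pos: [490.2, 154.6, 150.6]
ee_rot: [-180.0, 0.1, -163.7]
force: [0.5, 0.2, -0.9]
gripper_width: 19.6
```

```bash
python3 v.py pics/c21.png side 200 190 90 90 6.5;python3 v.py pics/c22.png top 190 180 90 90 6.5; python3 - <<'E'
from h import *
z=150+37.4
print((proj('side',[[489.6,154,z-100],[489.6,154,z-52],[489.6,154,75]])+.5-[200,190])*6.5)
print((proj('side',loc(489.6,154,16.3,[[-19,0,z-52],[19,0,z-52],[-21,0,75],[21,0,75]]))+.5-[200,190])*6.5)
E
```

```text
13.0667 [490.19465381 154.57895385 150.75773344] [-1.79996300e+02  8.06262908e-02 -1.63672139e+02] [-0.93856301 -0.58290949 -0.11071902] 19.6154048949037
13.1167 [490.13094826 154.52844599 150.77312911] [-1.79996203e+02  8.11737545e-02 -1.63678217e+02] [ 0.95204105 -0.98884726 -1.42060282] 19.952413960918328
[[286.73783058 430.57128717]
 [273.39657462 343.25459407]
 [290.0039288  451.91407992]]
[[321.96138552 367.56149055]
 [225.67224366 319.35520636]
 [340.9846663  478.31682854]
 [239.93947965 425.96599537]]
```

View pics/c21.png

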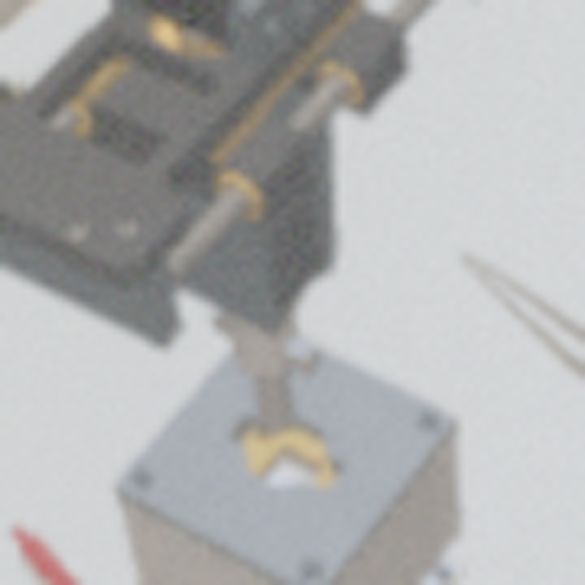

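View pics/c22.png

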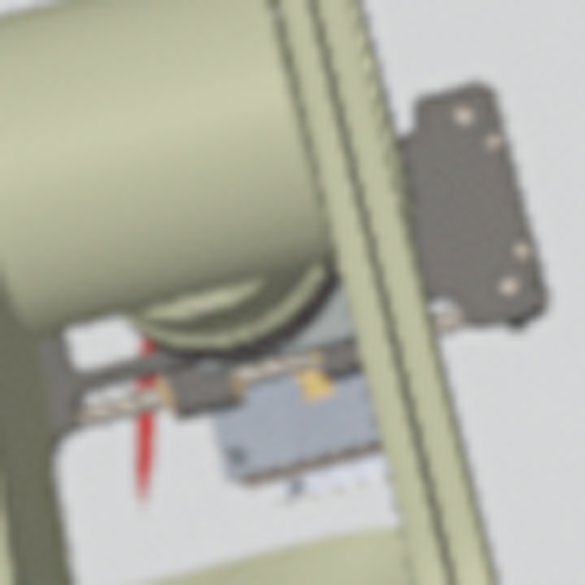

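```bash
cat > ov.py <<'E'
from v import *
# overlay of plug and socket model
def wire(a,c,o,k,pts,col,closed=True):
    q=((proj(c,pts)+.5-o)*k-.5).round().astype(int)
    cv2.polylines(a,[q.reshape(-1,1,2)],closed,col,1)
def circ(x,y,z,r,n=40):
    t=np.linspace(0,2*np.pi,n,endpoint=False); return np.c_[x+r*np.cos(t),y+r*np.sin(t),0*t+z]
def overlay(name,o,w,h,k,plug,sock,g=.45):
    f=env.grab_frame('side')[:,:,::-1]
    a=f[o[1]:o[1]+h,o[0]:o[0]+w].astype(float)
    a=np.clip(255*(a/255)**g,0,255).astype(np.uint8)
    a=cv2.resize(a,None,fx=k,fy=k,interpolation=cv2.INTER_CUBIC); b=a.copy()
    if plug is not None:
        x,y,z,yaw=plug
        for r,d in((6,100),(6,60),(11,58),(11,30),(15,27)): wire(b,'side',o,k,circ(x,y,z-d,r),(0,0,255))
        for s in(1,-1):
            for zz in(46,58): wire(b,'side',o,k,loc(x,y,yaw,[[s*11,-4,z-zz],[s*19,-4,z-zz],[s*19,4,z-zz],[s*11,4,z-zz]]),(0,160,0))
    if sock is not None:
        x,y,z,yaw=sock
        wire(b,'side',o,k,circ(x,y,z,13.5),(255,0,0))
        wire(b,'side',o,k,loc(x,y,yaw,[[-21,-6,z],[21,-6,z],[21,6,z],[-21,6,z]]),(255,0,0))
        wire(b,'side',o,k,loc(x,y,yaw,[[-42,-42,z],[42,-42,z],[42,42,z],[-42,42,z]]),(255,0,0))
    cv2.imwrite(name,np.hstack([a,b]))
    s=env.state(); print(s['time_s'],s['ee_pos'].round(2),s['ee_rot'].round(2),s['force'].round(1),s['gripper_width'])
E
python3 -c "
from ov import *
overlay('pics/c23.png',[218,228],56,65,7,(490.1,154.5,150.7+37.4,16.3),(489.4,154,75,16.3))"
```

```text
13.1667 [490.04 154.44 150.74] [-1.8000e+02  8.0000e-02 -1.6368e+02] [-0.7  1.1 -0.4] 19.912589291589704
```

View pics/c23.png

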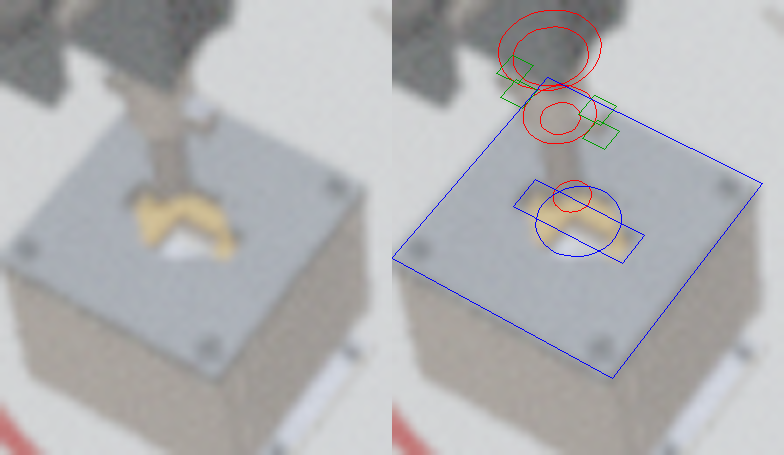

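Request:
jog_arm:
  deltas:
    - [[0.0022, 0, 0.0, 0, 0.01], [0.0022, 0, 0.01, 0, 0.01], [0.0022, 0, 0.02, 0, 0.01], [0.0022, 0, 0.03, 0, 0.01], [0.0022, 0, 0.04, 0, 0.01], [0.0022, 0, 0.045, 0, 0.01], [0.0022, 0, 0.045, 0, 0.01], [0.0022, 0, 0.045, 0, 0.01], [0.0022, 0, 0.045, 0, 0.01], [0.0022, 0, 0.045, 0, 0.01]]

```text
time_s: 14.0
ee_pos: [487.9, 153.6, 105.6]
ee_rot: [-180.0, 0.1, -163.7]
force: [-0.8, -0.6, -0.8]
gripper_width: 19.8
```

```bash
python3 -c "
from ov import *
overlay('pics/c24.png',[218,228],56,65,7,(489.4,154,105+37.4,16.3),(489.4,154,75,16.3))"
```

```text
14.05 [487.9  153.61 105.63] [-1.800e+02  7.000e-02 -1.637e+02] [ 0.7  0.  -1.4] 19.368817174234238
```

View pics/c24.png

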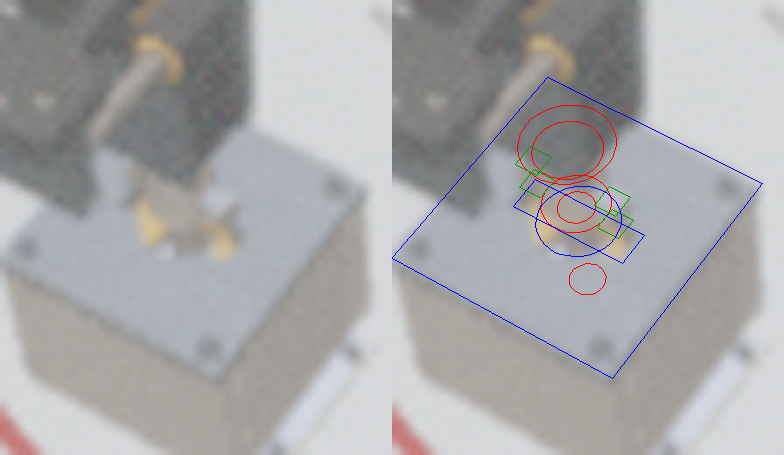

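Request:
jog_arm:
  deltas:
    - [[0, 0, 0.004, 0, 0.01], [0, 0, 0.008, 0, 0.01], [0, 0, 0.011, 0, 0.01], [0, 0, 0.013, 0, 0.01], [0, 0, 0.015, 0, 0.01], [0, 0, 0.015, 0, 0.01]]

```text
time_s: 14.55
ee_pos: [487.2, 153.4, 89.6]
ee_rot: [-180.0, -0.1, -163.7]
force: [0.8, 0.5, -2.1]
gripper_width: 19.6
```

```bash
python3 -c "
from ov import *
overlay('pics/c25.png',[218,228],56,65,7,(489.4,154,90+37.4,16.3),(489.4,154,75,16.3))
print(env.state()['torque'])"
```

```text
14.6 [487.33 153.4   89.84] [-1.7999e+02 -3.0000e-02 -1.6370e+02] [ 0.3 -0.2 -0.9] 19.742902710945874
[ 0.12582057 -0.11841958 -0.0553504 ]
```

View pics/c25.png

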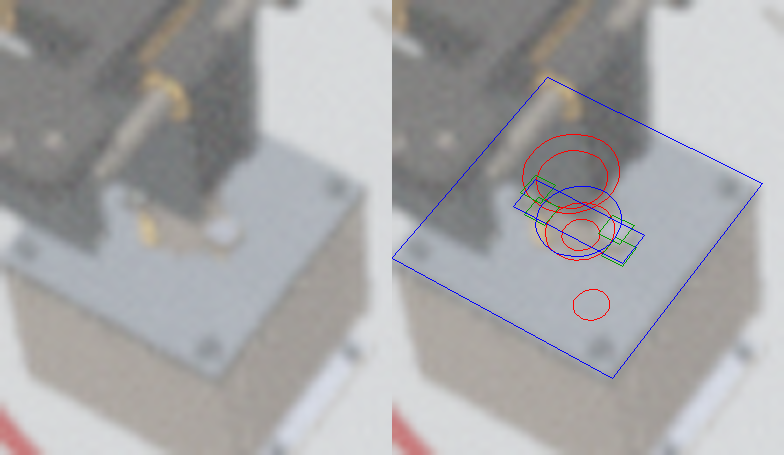

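Request:
jog_arm:
  deltas:
    - [[0, 0, 0.003, 0, 0.01], [0, 0, 0.006, 0, 0.01], [0, 0, 0.009, 0, 0.01], [0, 0, 0.011, 0, 0.01], [0, 0, 0.011, 0, 0.01]]

```text
time_s: 15.02
ee_pos: [487.6, 153.5, 79.2]
ee_rot: [-180.0, 0.0, -163.7]
force: [-0.6, -1.2, 3.5]
gripper_width: 19.9
```

```bash
python3 -c "
from ov import *
overlay('pics/c26.png',[218,228],56,65,7,(489.4,154,79+37.4,16.3),(489.4,154,75,16.3))
print(env.state()['torque'])"
```

```text
15.0667 [487.67 153.52  79.41] [-1.800e+02  2.000e-02 -1.637e+02] [ 0.1 -0.4  3.6] 19.79465601824291
[0.01463952 0.06408861 0.01814241]
```

View pics/c26.png

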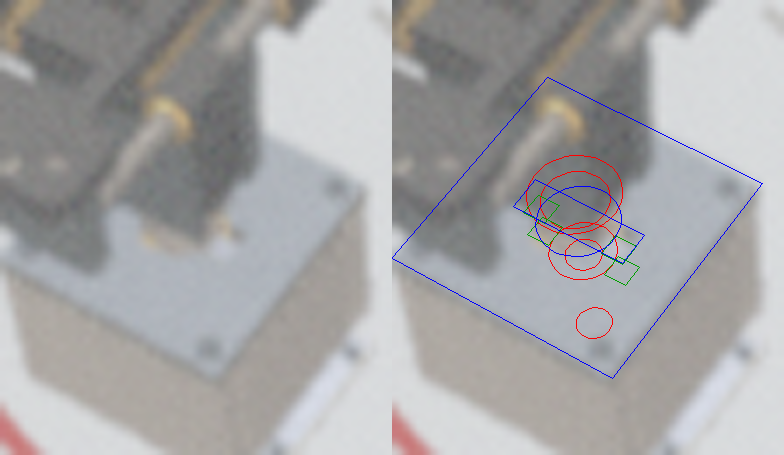

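Request:
jog_arm:
  deltas:
    - [[0, 0, 0.002, 0, 0.01], [0, 0, 0.004, 0, 0.01], [0, 0, 0.006, 0, 0.01], [0, 0, 0.007, 0, 0.01], [0, 0, 0.007, 0, 0.01], [0, 0, 0.007, 0, 0.01], [0, 0, 0.007, 0, 0.01]]

```text
time_s: 15.65
ee_pos: [487.7, 153.5, 72.6]
ee_rot: [-180.0, 0.0, -163.7]
force: [-2.0, -0.9, 7.4]
gripper_width: 19.9
```

```bash
python3 -c "
from ov import *
overlay('pics/c27.png',[218,228],56,65,7,(489.4,154,72+37.4,16.3),(489.4,154,75,16.3))
print(env.state()['torque'])"
```

```text
15.7 [487.69 153.54  72.63] [-1.7999e+02  4.0000e-02 -1.6370e+02] [-0.3 -0.2  7.2] 20.004139445034312
[ 0.00166265  0.20688695 -0.0129349 ]
```

View pics/c27.png

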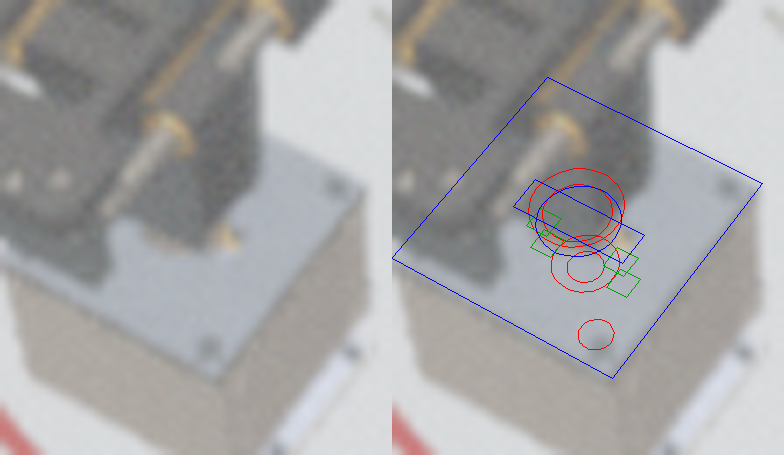

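Request:
jog_arm:
  deltas:
    - [[0, 0, 0.001, 0, 0.01], [0, 0, 0.002, 0, 0.01], [0, 0, 0.002, 0, 0.01], [0, 0, 0.002, 0, 0.01], [0, 0, 0.002, 0, 0.01]]

```text
time_s: 16.12
ee_pos: [487.7, 153.5, 70.8]
ee_rot: [-180.0, 0.0, -163.7]
force: [-2.0, -0.5, 7.2]
gripper_width: 19.7
```

```bash
python3 -c "
from h import *
for i in range(3):
    s=env.state();print(s['ee_pos'].round(2),s['force'].round(2),s['torque'].round(2)); env.grab_frame('side')"
```

```text
[487.67 153.5   70.75] [-1.98 -0.47  7.22] [-0.    0.34  0.01]
[487.66 153.54  70.77] [-1.85  0.1   7.53] [-0.02  0.29  0.01]
[487.7  153.52  70.77] [-1.09 -0.56  7.45] [-0.04  0.28  0.03]
```

Request:
jog_arm:
  deltas:
    - [[0, 0, 0.001, 0, 0.01], [0, 0, 0.001, 0, 0.01], [0, 0, 0.001, 0, 0.01], [0, 0, 0.001, 0, 0.01]]

```text
time_s: 16.6
ee_pos: [487.7, 153.5, 70.4]
ee_rot: [-180.0, 0.1, -163.7]
force: [-2.9, -0.8, 13.5]
gripper_width: 19.8
```

```bash
python3 -c "
from h import *
for i in range(3):
    s=env.state();print(s['ee_pos'].round(2),s['force'].round(2),s['torque'].round(2)); env.grab_frame('side')"
```

```text
[487.7  153.51  70.44] [-2.9  -0.78 13.45] [-0.11  0.56  0.  ]
[487.72 153.52  70.46] [-3.22 -1.01 12.57] [-0.07  0.55  0.01]
[487.69 153.52  70.45] [-2.77 -1.11 13.13] [-0.1   0.57  0.  ]
```

Request:
jog_arm:
  deltas:
    - [[0, 0, -0.0015, 0, 0.01], [0, 0, -0.0025, 0, 0.01], [0, 0, -0.0025, 0, 0.01], [0, 0.0002, -0.0025, 5, 0.01], [0, 0.0003, -0.0025, 10, 0.01], [-0.0001, 0.0005, -0.0025, 15, 0.01], [-0.0001, 0.0007, -0.0025, 20, 0.01], [-0.0002, 0.0008, -0.0025, 25, 0.01], [-0.0003, 0.001, -0.0025, 30, 0.01], [-0.0003, 0.001, -0.0025, 30, 0.01]]

```text
time_s: 17.58
ee_pos: [487.8, 154.5, 72.2]
ee_rot: [180.0, 0.1, 166.1]
force: [-0.9, -0.6, 6.7]
gripper_width: 20.0
```

```bash
python3 -c "
from h import *
for i in range(2):
    s=env.state();print(s['ee_pos'].round(2),s['ee_rot'].round(1),s['force'].round(2),s['torque'].round(2),s['gripper_width']); env.grab_frame('side')"
```

```text
[487.77 154.51  72.2 ] [1.800e+02 1.000e-01 1.661e+02] [-0.94 -0.56  6.66] [-0.02  0.19  0.04] 19.98931007340206
[487.78 154.52  72.2 ] [1.800e+02 1.000e-01 1.663e+02] [-1.39 -0.31  7.45] [-0.1   0.21  0.03] 19.552231054097085
```

Request:
jog_arm:
  deltas:
    - [[0, 0.0002, 0, 5, 0.01], [0, 0.0003, 0, 10, 0.01], [-0.0001, 0.0005, 0, 15, 0.01], [-0.0001, 0.0007, 0, 20, 0.01], [-0.0002, 0.0008, 0, 25, 0.01], [-0.0003, 0.001, 0, 30, 0.01], [-0.0004, 0.0011, 0, 35, 0.01], [-0.0005, 0.0013, 0, 40, 0.01], [-0.0006, 0.0014, 0, 45, 0.01], [-0.0007, 0.0015, 0, 50, 0.01], [-0.0007, 0.0015, 0, 50, 0.01], [-0.0007, 0.0015, 0, 50, 0.01]]

```text
time_s: 18.68
ee_pos: [489.0, 156.2, 72.3]
ee_rot: [179.9, -0.0, 116.3]
force: [-1.6, 0.6, 6.6]
gripper_width: 19.7
```

```bash
python3 -c "
from h import *
for i in range(2):
    s=env.state();print(s['ee_pos'].round(2),s['ee_rot'].round(1),s['force'].round(2),s['torque'].round(2),s['gripper_width']); env.grab_frame('side')"
```

```text
[488.96 156.19  72.27] [179.9  -0.  116.3] [-1.63  0.57  6.62] [0.12 0.18 0.08] 19.669887723618043
[488.93 156.19  72.27] [179.9  -0.  116.3] [-1.43  0.78  6.68] [0.09 0.18 0.08] 19.429695231740286
```

Request:
jog_arm:
  deltas:
    - [[0, 0.0001, 0, 4, 0.01], [0, 0.0003, 0, 8, 0.01], [0, 0.0003, 0, 8, 0.01], [0, 0.0003, 0, 8, 0.01]]

```text
time_s: 19.12
ee_pos: [489.3, 156.3, 72.3]
ee_rot: [179.9, -0.0, 108.3]
force: [-0.7, 1.1, 7.5]
gripper_width: 19.9
```

```bash
python3 -c "
from h import *
for i in range(2):
    s=env.state();print(s['ee_pos'].round(2),s['ee_rot'].round(1),s['force'].round(2),s['torque'].round(3),s['gripper_width']); env.grab_frame('side')"
```

```text
[489.34 156.33  72.31] [179.9  -0.  108.3] [-0.67  1.14  7.55] [0.115 0.172 0.125] 19.89977435208743
[489.31 156.32  72.31] [179.9  -0.  108.3] [-1.98  0.77  6.64] [0.099 0.138 0.158] 20.09645955387057
```

Request:
jog_arm:
  deltas:
    - [[0, 0.0001, 0, 2, 0.01], [0, 0.0001, 0, 3, 0.01], [0, 0.0001, 0, 3, 0.01]]

```text
time_s: 19.47
ee_pos: [489.4, 156.3, 72.3]
ee_rot: [179.9, 0.0, 105.4]
force: [-1.5, 1.2, 6.7]
gripper_width: 19.8
```

```bash
python3 -c "
from h import *
for i in range(3):
    s=env.state();print(s['ee_pos'].round(2),s['ee_rot'].round(1),s['force'].round(2),s['torque'].round(3),s['gripper_width']); env.grab_frame('side')"
```

```text
[489.42 156.34  72.31] [179.9   0.  105.4] [-1.52  1.21  6.73] [0.174 0.161 0.527] 19.797332682335796
[489.44 156.34  72.29] [179.9   0.  105.4] [-0.15  0.23  7.54] [0.185 0.188 0.523] 19.969463089467627
[489.44 156.38  72.31] [179.9   0.  105.4] [-1.02  1.13  7.29] [0.194 0.153 0.501] 19.958649950312328
```

Request:
jog_arm:
  deltas:
    - [[0, 0, 0.0004, 0, 0.01], [0, 0, 0.0004, 0, 0.01], [0, 0, 0.0004, 0, 0.01], [0, 0, 0.0004, 0, 0.01], [0, 0, 0.0004, 0, 0.01], [0, 0, 0.0004, 0, 0.01]]

```text
time_s: 20.12
ee_pos: [489.4, 156.4, 72.0]
ee_rot: [179.9, 0.0, 105.4]
force: [-0.8, 0.8, 6.5]
gripper_width: 19.7
```

```bash
python3 v.py pics/c28.png side 90 180 190 150 4; python3 -c "
from h import *
s=env.state();print(s['torque'])"
```

```text
20.1667 [489.44884344 156.3678211   71.93517065] [1.79900959e+02 3.51596491e-03 1.05399697e+02] [-1.55524131  0.71441254  7.08961061] 19.918678715272517
[0.13628949 0.16648127 0.52113104]
```

View pics/c28.png

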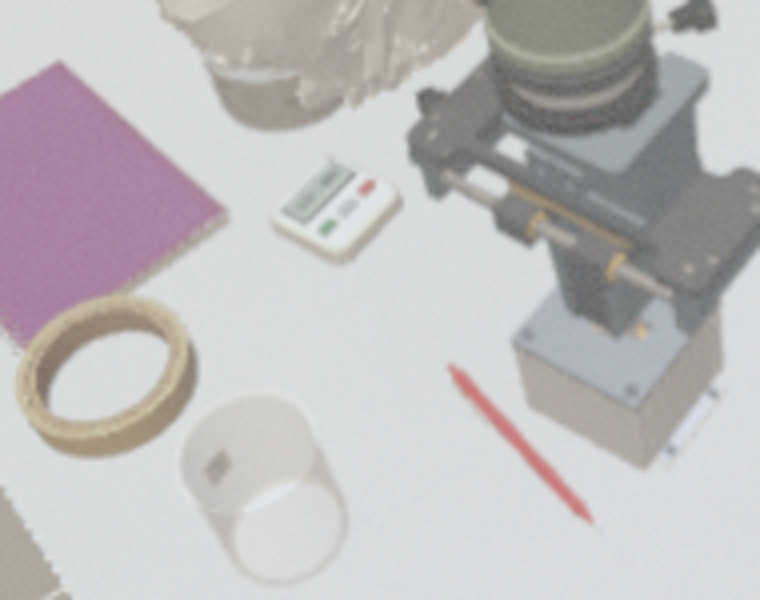

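The beaker stands where it was, at about (265,490) in the crop. The gripper holds the plug in the grey port at about (620,330), pressed and turned to the stop. Handing in.

```bash
python3 -c "
from workcell import env
print(env.job_done())"
```

```text
the job is handed in; nothing more can be done
None
```

The job is done and handed in at about 20 s, with the plug still gripped, pressed and turned against the stop in the grey port. I took the smaller plug from the rest block and dipped its tip about 42 mm below the beaker rim for over half a second. I then fitted it and twisted it clockwise.

Last checks:
- **Depth:** the plunger is about 10.5 mm down. I pressed to its hard stop at about 12 mm first and then backed off. The upward force was about 7 N.
- **Turn:** the tool turned 91° from the starting angle. The reaction torque jumped from about 0.14 to 0.52 N m in the last 3°, so it is firmly at the stop.
- **Grip and beaker:** the jaws read 20 mm, which is the paddle's thickness. The last picture shows the beaker where it started.

Things that disagreed:
- **Height:** the fingertips showed about 40 mm higher in the side camera than the reported tool position implies. My first closing of the fingers missed above the paddle, so I set the heights from the images and the contact force.
- **Plug in the hand:** it sat about 2 mm off along the paddle, which I corrected before fitting it.
- **Plunger force:** the measured force suggested about 2 mm less plunger travel than the geometry did. Finding the hard stop confirmed the geometry.
- **Larger plug:** the taller look-alike fell over on the work surface during my first approach. I saw no contact and no force, so I don't know why; it stayed on the table.

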